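# Lock the winder's pulley onto the flat of its shaft

## Robot

A 6-joint arm with a two-finger parallel gripper is mounted at the origin on a cart in front of the work surface, level with it; the furniture and walls round the work are solid. World frame = base frame: x ahead of the robot, y to its left, z up, the work surface at z = 0. Lengths are in m, angles in rad, forces in N, time in s.
With the tool pointing down it reaches from about 0.375 to 0.9 m from the base axis. Payload 3.1 kg.
Tool frame: the origin (TCP) lies midway between the tips of the shut fingers; the grasp point (between the pads) lies 19 mm behind it; z points along the fingers, y is the line along which they close (so a half turn about z gives the same grasp; the last joint's range is limited). The gripper opens to 87 mm and grips with 3 to 60 N. Pads are 19 mm wide; open, the fingers measure 117 mm over their backs; the gripper's body (75 mm by 190 mm) begins 51 mm behind the grasp point.
Start: joints at [-1.5, 0.527, 1.433, -0, 1.181, -0.178], TCP at [0.155, -0.606, 0.223] pointing down, gripper open.
Joint ranges: [-3.08, 3.08], [-0.75, 2.2], [0.22, 2.44], [-1.43, 4.57], [0, 2.65], [-2.85, 2.85]. Speed limits (rad/s): [2.79, 2.79, 3.14, 3.14, 3.14, 3.14].

## Interface

Orientations are given as a unit quaternion [x, y, z, w].
In Python, from rig import status, imaging, order gives the robot as it stands.
- The arm moves only by the tool arm_command, never from a script. Its argument "deltas" is one flat list of numbers, 5 for each row, row after row: the opening, from -1 (shut) to 1 (fully open), so that 0 is half open, then the shift along the tool's x, y, z in m, then the turn about the tool's z in rad. In form: [gripper, tx, ty, tz, roll, gripper, tx, ty, tz, roll, ...]. A call has 1 to 12 rows; each row shifts and turns the commanded pose from where the row before left it, along the tool's axes as they then stand; what a row does not reach is not made up. A row lasts 1/8 s, in which the tool goes at most 62.5 mm and 10.7 degrees, less where a joint would pass 70% of its speed; a pose out of reach is approached as far as the arm can. A call with a gripper value outside its range is refused whole. The fingers move at their own pace and stop on an object; "newtons" is the grip in N (left out, the last holds). Time passes only in rows, so rows that do not move let the fingers close. It gives the time, the measured TCP pose, the force, the opening and the grip force at its end, in the units of the state.
- status.get_obs(): the state, without advancing time (a new reading comes with each control period).
- imaging.camera(name): name is "scene" or "top" or "wrist"; returns (picture, depth): 384x512x3 uint8, red, green, blue; 384x512 float32, m along the optical axis (not along the pixel's ray), 0 where there is no reading.
- imaging.camera_params(name): a dict with "intrinsics" (3x3 intrinsics, pixels), "k1" (the pictures are not rectified: a ray, as slopes to the right and down, at radius r is drawn at 1 + k1 r^2 times it, then the intrinsics apply), "camera_from_world" (4x4, takes a point from world to camera coordinates). Camera axes: x right, y up, looking along -z (the intrinsics and any distortion apply to the point x, -y, -z); pixel columns grow to the right and rows downward; lengths in m; the calibration is good to about 2 mm. A picture is of the moment at which its call begins: read the wrist's pose just before it. camera_params takes no time and is no camera call; for the wrist camera it gives the pose at the moment of the call.
- order.hand_in(): hands the job in; it is judged then, once.
The state is a dict: "time": time; "q": joint angles; "joint_velocities": joint speeds; "joint_torque": joint torques, N m; "position": TCP position; "tool_rot": TCP orientation; "ft_force": force on the tool from outside, world axes, zero at the start; "moment": the same for the moment, N m; "grip_width": finger opening in m; "grip_force": force on a finger pad.
Only numpy, scipy, OpenCV 4.12 (cv2) and the standard library are available. Lean on these libraries where they do the work, as an engineer would, in place of code of your own. Each camera call takes 0.05 s, during which the arm holds its last target. There are 200 camera calls.

## Task

The drive pulley of the little hand-cranked thread winder has worked loose: it is pinned with its setscrew at the top, so turn the crank until the flat on the shaft faces the setscrew (crank arm straight up), then take the largest of the three T-handle hex keys from the wooden stand and tighten the setscrew clockwise, firmly home on the flat, to 0.3 newton-metres (between 0.26 and 0.34). Do not press the key hard onto the pulley beside the socket. Afterwards put the key back upright in its own hole of the stand, and leave the other keys and the things round about as they are.

Things in the scene. Friction and masses are not known exactly. Their poses are not given: they have to be found in the camera images.
- winder: grey hand-cranked thread winder fixed to the bench: base plate 116 (x) x 210 (y) x 14 mm, two bearing pillars 121 mm high; origin on the bench under the base, z up. The shaft lies along its y axis over x = 0, 92 mm up; crank at the -y end, wooden bobbin (60 mm wide) at the +y end. Pulley rim up to z = 142 mm at y = 46 to 62 mm
- shaft: steel shaft, 30 mm thick, turning about the winder's y axis with the crank and bobbin on it; origin on the axis, 92 mm above the winder's. Its z axis points square out of its flat, and along the crank arm. Starts leaning 0.9 to 1.7 rad from straight up toward the winder's -x; turns with 0.05 N m of drag, stays where it is left
- flat (a point): middle of the flat below the setscrew when the crank is up: the flat is 13 mm wide, 1.5 mm deep, milled all along the shaft on the side to which the crank arm points. If it is more than about 0.1 rad off when the screw is tightened, the screw jams early or sits askew
- crank_grip: wooden crank grip, a sleeve 22 mm thick and 56 mm long that spins freely on its pin, parallel to the shaft; origin at its middle, 50 mm from the shaft's axis, at the winder's y = -128 mm; its y axis is its length. Straight up it stands at winder x = 0, z = 142 mm
- pulley: aluminium pulley held still by a steel pin to the left pillar; its hub, 52 mm thick, carries a round boss 36 mm wide whose flat top lies 130 mm above the winder's origin, at winder x = 0, y = 18 mm; the setscrew stands upright in it. Origin and axes are those of the winder
- setscrew: dark steel setscrew, 18 mm thick, upright in the boss; origin at its lower end. Starts 1.7 to 3.1 mm proud of the boss, is flush when on the flat. Right-hand quick thread, 10 mm a turn: 1 to 2 rad clockwise, seen from above, to the flat, running stiffly at about 0.13 N m; then the torque climbs 0.1 N m in some 0.3 rad: 0.3 N m presses with about 100 N. Does not run back
- socket (a point): centre of the mouth of the setscrew's hex socket, at its top: 13 mm across flats, 14 mm deep; z up; one flat of the hexagon is square to the x axis (it repeats every 60 degrees); turns and sinks with the screw. The 12 mm key has about 7 degrees of play in it, either way
- key_large: largest T-handle hex key, black, the one that fits; origin at the shank's lower end, z up to the handle. Shank 60 mm long, 12 mm across flats (one flat square to y), lowest 4 mm a ball 8 mm thick; above it a round neck 21 mm thick that rests on the stand, then the T bar: 24 (x) x 90 (y) x 22 (z) mm, middle 92 mm above the origin. 0.08 to 0.13 kg
- key_medium: medium T-handle key (too small for the screw), bar 23x70x20 mm, otherwise like the large one
- key_small: small T-handle key (too small for the screw), bar 22x54x18 mm, otherwise like the large one
- key_stand: beech stand fixed to the bench, 190 (x) x 62 (y) mm; its top board, 12 mm thick, has its upper face 75 mm above the origin and three 17 mm holes at x = -66, 0 and 66 mm, y = 0. A stored key hangs upright by its neck, shank's end 15 mm above the origin, bar roughly along the stand's y. Which key is in which hole varies
- jar_low: low screw jar with a white lid, 44 mm wide, 55 high, behind the winder; bystander, origin under its centre
- jar_tall: taller screw jar with a white lid, 50 mm wide, 92 high, behind the winder; bystander, origin under its centre
- tape_roll: roll of cream tape lying flat, 87 mm wide, 19 high; bystander, origin under its centre
- screw_cap: white screw cap, 36 mm wide, 18 high, in front of the winder; bystander, origin under its centre
- beech_block: small beech block, 26x70x22 mm, right of the winder; bystander, origin under its centre
Things that resemble listed ones, but are neither listed nor needed, are in the scene too. Leave any blue look-alike of the key_large alone.

How it is judged:
By the outcome, as a careful person would: the job done as asked, in the order asked, and still so for the second after the job is handed in, with the robot touching nothing.
It also fails if it takes over 72 s, if anything falls off the work surface, if the arm or the gripper's body presses on something with over 40 N, if the wrist force passes 120 N, or if a joint passes its speed limit or range.

## Working session

There is one attempt and no reset: what is moved stays moved. The work goes in short steps, Python scripts to look and compute and a tool call to move; the robot and the scene stay as the last step left them, time stands still between calls to the robot, and variables do not carry over. Pictures are saved under pics/ and viewed, at most 10 in all, crops included, and the job is handed in when it is done.

Besides the shell and the picture viewer there is one more tool, called after "Request:" in YAML: its name, and indented under it one key for each argument. arm_command: Moves the arm, as the interface text tells. Its arguments: {"type":"object","properties":{"deltas":{"type":"array"},"newtons":{"type":"number"}},"required":["deltas"]}

```bash
mkdir -p pics
cat > h.py <<'E'
import numpy as np, cv2
from rig import status, imaging, order
def grab(n, save=None):
    p=imaging.camera_params(n); im,d=imaging.camera(n)
    if save: cv2.imwrite('pics/'+save,cv2.cvtColor(im,cv2.COLOR_RGB2BGR))
    np.savez('/tmp/'+n+'.npz',im=im,d=d,K=p['intrinsics'],k1=p['k1'],T=p['camera_from_world'])
    return load(n)
def load(n):
    return dict(np.load('/tmp/'+n+'.npz'))
def rays(c,uv):
    K=c['K'];uv=np.atleast_2d(np.float64(uv))
    n=cv2.undistortPoints(uv[:,None],K,np.array([float(c['k1']),0,0,0]))[:,0] if False else None
    s=np.c_[(uv[:,0]-K[0,2])/K[0,0],(uv[:,1]-K[1,2])/K[1,1]]; x=s.copy()
    for _ in range(20): x=s/(1+float(c['k1'])*(x**2).sum(1,keepdims=True))
    R=c['T'][:3,:3];o=-R.T@c['T'][:3,3]
    return o,np.c_[x[:,0],-x[:,1],-np.ones(len(x))]@R   # scaled so depth=1
def onplane(c,uv,z):
    o,d=rays(c,uv); return o+d*((z-o[2])/d[:,2:3])
def pts(c,uv):
    uv=np.atleast_2d(uv);o,d=rays(c,uv); return o+d*c['d'][uv[:,1].astype(int),uv[:,0].astype(int)][:,None]
def cloud(c):
    h,w=c['d'].shape; v,u=np.mgrid[:h,:w]; return pts(c,np.c_[u.ravel(),v.ravel()]).reshape(h,w,3)
def proj(c,P):
    P=np.atleast_2d(P)@c['T'][:3,:3].T+c['T'][:3,3]; x=np.c_[P[:,0],-P[:,1]]/-P[:,2:]
    x=x*(1+float(c['k1'])*(x**2).sum(1,keepdims=True)); K=c['K']
    return np.c_[x[:,0]*K[0,0]+K[0,2],x[:,1]*K[1,1]+K[1,2]]
E
python3 - <<'E'
from h import *
np.set_printoptions(precision=3,suppress=True)
for n in('top','scene'):
    c=grab(n,n+'0.png');print(n,-c['T'][:3,:3].T@c['T'][:3,3],c['K'][0,0],c['k1'],c['d'].max())
print(status.get_obs())
E
```

```text
top [0.398 0.108 0.949] 349.85960395271394 -0.1012562234899314 1.9902326
scene [-0.027  0.947  0.794] 456.99519664578446 -0.18536828725502041 3.8485994
{'time': 0.1, 'q': array([-1.499,  0.528,  1.434, -0.   ,  1.181, -0.179]), 'joint_velocities': array([-0.001, -0.001, -0.003, -0.001, -0.   , -0.   ]), 'joint_torque': array([ -0.   , -44.098, -17.715,   0.064,   0.053,  -0.   ]), 'position': array([ 0.154, -0.605,  0.222]), 'tool_rot': array([ 0.992,  0.125,  0.   , -0.001]), 'ft_force': array([ 1.292,  0.296, -0.477]), 'moment': array([-0.022,  0.046,  0.021]), 'grip_force': 0.0, 'grip_width': 0.08709225715165998}
```

View pics/top0.png

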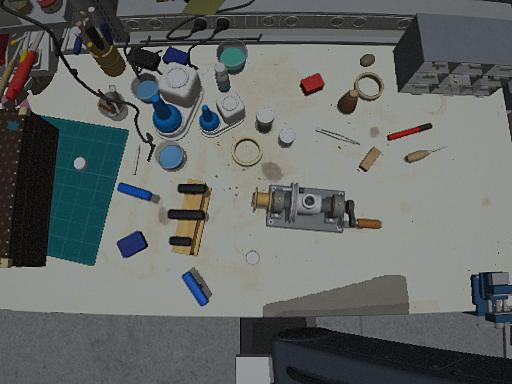

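View pics/scene0.png

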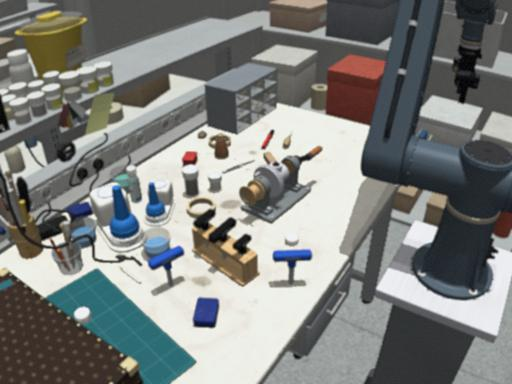

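The top view shows the winder at about (305,210), with the crank grip at (370,224) leaning toward −x. The stand is at (190,218), and the middle key, at (186,214), has the longest bar. Blue look-alikes lie at (137,190) and (196,287). The scene view agrees.

Run:
```python
from h import *
np.set_printoptions(precision=4,suppress=True)
c=load('top');P=cloud(c);im=c['im'].astype(int)
def rep(n,m,win=None,plane=None):
    m=m.astype(np.uint8)
    N,L,S,C=cv2.connectedComponentsWithStats(m)
    for i in np.argsort(-S[:,4]):
        if i==0 or S[i,4]<25: continue
        q=P[L==i]; r=cv2.minAreaRect((q[:,:2]*1000).astype(np.float32))
        print(n,'px',C[i].round(),S[i,4],'med',np.median(q,0),'zr',np.percentile(q[:,2],[5,95]),'rect',np.array(r[0]).round(1),np.array(r[1]).round(1),round(r[2],1))
def win(u0,u1,v0,v1):
    w=np.zeros(P.shape[:2],bool);w[v0:v1,u0:u1]=1;return w
dark=im.max(2)<70
z=P[...,2]
rep('keys',dark&win(160,212,175,255)&(z>.09))
rep('standtop',~dark&win(160,215,170,260)&(z>.065)&(z<.085))
rep('base',win(245,350,170,245)&(z>.007)&(z<.022))
hsv=cv2.cvtColor(c['im'],cv2.COLOR_RGB2HSV)
rep('grip',win(352,390,210,240)&(z>.05))
rep('boss',win(290,330,180,225)&(z>.124)&(z<.137))
rep('rim',win(270,350,170,235)&(z>.137))
rep('pillars',win(270,350,170,235)&(z>.112)&(z<.124))
rep('bobbin',win(245,275,180,220)&(z>.04))
rep('crankarm',win(338,360,190,240)&(z>.05))
big=cv2.resize(c['im'][165:265,150:400,::-1],None,fx=3.2,fy=3.2,interpolation=cv2.INTER_CUBIC);cv2.imwrite('pics/crop1.png',big)
```

```text
keys px [186. 214.] 353 med [0.5074 0.2727 0.1164] zr [0.1115 0.1195] rect [506.7 274.3] [23.4 87.2] 0.1
keys px [192. 188.] 269 med [0.5716 0.2611 0.1151] zr [0.108  0.1179] rect [505.7 187.1] [261.   55.4] 48.3
keys px [180. 241.] 180 med [0.4432 0.2864 0.1145] zr [0.109 0.117] rect [428.7 208.9] [209.6  22.8] 79.4
standtop px [186. 228.] 318 med [0.4781 0.2808 0.0741] zr [0.0717 0.0767] rect [479.4 281.8] [47.4 46.9] 79.9
standtop px [191. 202.] 294 med [0.5446 0.2695 0.0742] zr [0.0717 0.0768] rect [545.5 268.4] [39.5 53.5] 0.2
standtop px [182. 249.] 144 med [0.4256 0.2895 0.0743] zr [0.0713 0.0768] rect [424.4 291.3] [22.4 47.8] 0.3
standtop px [195. 182.] 59 med [0.5965 0.2633 0.0745] zr [0.0724 0.0766] rect [598.1 259.4] [44.1 11. ] 87.0
base px [305. 222.] 1043 med [ 0.4967 -0.0306  0.0131] zr [0.0098 0.0165] rect [505.7 -27.4] [208.9  54.9] 85.1
base px [324. 192.] 230 med [ 0.581  -0.0817  0.0133] zr [0.0099 0.0162] rect [576.4 -82.3] [112.4  26.7] 85.3
base px [277. 187.] 81 med [0.5951 0.0494 0.0133] zr [0.0101 0.0174] rect [592.4  41.1] [19.9 56. ] 3.4
grip px [366. 222
[... 914 characters left out ...]
8 0.1215] rect [537.   -8.9] [34.6 24.2] 0.3
pillars px [288. 190.] 36 med [0.5672 0.0254 0.1164] zr [0.1138 0.1215] rect [558.3  29.3] [20. 26.] 88.3
pillars px [301. 190.] 30 med [ 0.5639 -0.0043  0.1191] zr [0.1153 0.1218] rect [564.8  -4.7] [10.2 13.1] 87.4
pillars px [270. 197.] 27 med [0.5481 0.0706 0.119 ] zr [0.1127 0.1215] rect [546.   69.7] [ 2.6 41.9] 88.4
pillars px [293. 216.] 27 med [0.5026 0.0159 0.1184] zr [0.1142 0.123 ] rect [504.4  16.1] [15.  13.7] 88.5
bobbin px [264. 200.] 359 med [0.5444 0.0849 0.1062] zr [0.0771 0.12  ] rect [546.8  85.4] [57.6 56.8] 86.2
crankarm px [347. 211.] 383 med [ 0.5178 -0.1205  0.1146] zr [0.0818 0.1305] rect [481.9 -10.7] [ 87.8 276.8] 17.6
```

View pics/crop1.png

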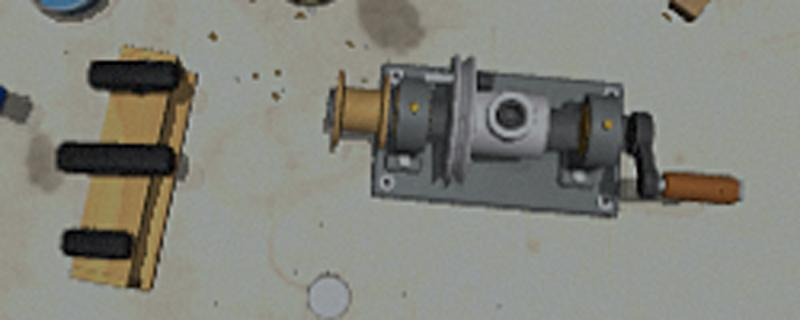

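The crop confirms a yaw of about −5° for the winder and puts the boss at crop (510,117), which is world (0.538,−0.0225). The large key is the middle one, at crop (118,158). I'll go above the crank grip first.

Request:
arm_command:
  deltas: [1,0,0,0,-0.176,1,0,0,0,-0.176,1,0,0,0,-0.176,1,0,0,0,-0.176,1,0,0,0,-0.176,1,0,0,0,-0.176,1,0,0,0,-0.176,1,0.0466,0.029,0,0,1,0.0466,0.029,0,0,1,0.0466,0.029,0,0,1,0.0466,0.029,0,0,1,0.0466,0.029,0,0]
  newtons: 20

```text
time: 1.6
position: [0.3204, -0.3847, 0.2223]
tool_rot: [0.738, 0.675, 0.0, -0.0]
ft_force: [0.8, -0.9, 0.1]
grip_width: 0.087
grip_force: 0.0
```

Request:
arm_command:
  deltas: [1,0.0466,0.029,0,0,1,0.0466,0.029,0,0,1,0.0466,0.029,0,0,1,0.0466,0.029,0,0,1,0.0466,0.029,0,0,1,0,0,0,0,1,0,0,0,0]

```text
time: 2.48
position: [0.4844, -0.1672, 0.2222]
tool_rot: [0.738, 0.675, -0.0, -0.0]
ft_force: [-0.0, -0.1, 0.1]
grip_width: 0.0873
grip_force: 0.0
```

```bash
cat >> h.py <<'E'
BOSS=np.array([.538,-.0225]); YAW=-np.radians(4.9)
XW=np.array([np.cos(YAW),np.sin(YAW)]); YW=np.array([-np.sin(YAW),np.cos(YAW)]); ORG=BOSS-.018*YW
def towinder(p): p=np.asarray(p); d=p[...,:2]-ORG; return np.c_[d@XW,d@YW,p[...,2:3]]
def phi():
    from scipy.spatial.transform import Rotation as Ro
    o=status.get_obs(); R=Ro.from_quat(o['tool_rot']).as_matrix(); return o,R,np.arctan2(R[1,0],R[0,0])
def totool(dw):  # world shift -> tool shift
    o,R,f=phi(); return R.T@np.asarray(dw)
E
python3 - <<'E'
from h import *
np.set_printoptions(precision=4,suppress=True)
o,R,f=phi(); print(o['time'],o['position'],np.degrees(f),R[:,2],o['q'],o['moment'],o['ft_force'])
c=grab('wrist','w1.png');P=cloud(c)
hsv=cv2.cvtColor(c['im'],cv2.COLOR_RGB2HSV)
w=towinder(P.reshape(-1,3)).reshape(P.shape)
m=(hsv[...,0]<16)&(hsv[...,1]>130)&(w[...,2]>.05)&(w[...,1]<-.09)&(w[...,1]>-.17)&(abs(w[...,0])<.09)
print(m.sum()); q=w[m]; print(np.percentile(q,[2,25,50,75,98],axis=0))
print(np.argwhere(m).mean(0) if m.any() else '')
E
```

```text
2.475 [ 0.4844 -0.1672  0.2222] 84.95521474400914 [-0.0011 -0.0001 -1.    ] [-0.5504  0.3775  1.7113 -0.0008  1.0536 -0.4619] [-0.0251 -0.0922  0.0345] [-0.0247 -0.0651  0.1157]
2061
[[-0.0878 -0.1531  0.1238]
 [-0.053  -0.1313  0.1282]
 [-0.0457 -0.1115  0.1301]
 [-0.0382 -0.1066  0.3356]
 [ 0.0126 -0.1012  0.3422]]
[247.575  237.3328]
```

View pics/w1.png

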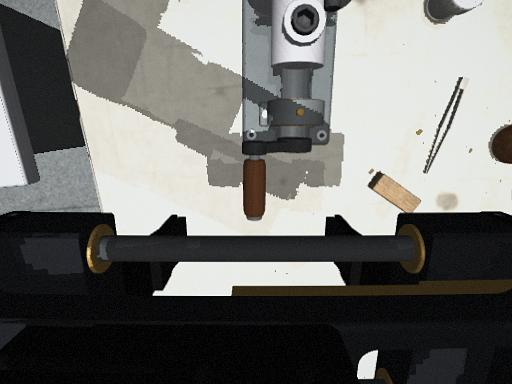

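The wrist view shows the grip at (255,187), nearly upright along the image, the crank arm at about (262,147), and the boss with its hex socket at (303,19). I'll refine the grip and read the socket.

Run:
```python
from h import *
np.set_printoptions(precision=4,suppress=True)
c=load('wrist');P=cloud(c)
hsv=cv2.cvtColor(c['im'],cv2.COLOR_RGB2HSV)
w=towinder(P.reshape(-1,3)).reshape(P.shape)
m=(hsv[...,0]<16)&(hsv[...,1]>100)&(w[...,2]>.05)&(w[...,2]<.16); m[:150]=0;m[222:]=0;m[:,:235]=0;m[:,275:]=0
q=w[m];print(m.sum(),np.percentile(q,[2,50,98],axis=0))
for a,b in((160,175),(195,212)):
    v,u=np.nonzero(m); k=(v>=a)&(v<b); e=[u[k].min(),u[k].max(),(a+b)/2]
    print(towinder(onplane(c,[[ (e[0]+e[1])/2,e[2]]],.118)), e)
# boss
z=w[...,2]; b=(z>.124)&(z<.137); b[60:]=0; b[:,:270]=0;b[:,335:]=0
print('boss',np.percentile(w[b],[5,50,95],axis=0))
```

```text
1208 [[-0.0544 -0.1541  0.1221]
 [-0.0439 -0.1262  0.1284]
 [-0.0342 -0.1017  0.1307]]
[[-0.0439 -0.1094  0.118 ]] [np.int64(243), np.int64(265), 167.5]
[[-0.0446 -0.1458  0.118 ]] [np.int64(243), np.int64(264), 203.5]
boss [[-0.0159  0.001   0.1257]
 [-0.0018  0.0153  0.1286]
 [ 0.0131  0.0295  0.1322]]
```

Request:
arm_command:
  deltas: [1,0,-0.0025,0.042,0,1,0,0,0.041,0,1,0,0,0.041,0,1,0,0,0,0,-0.8,0,0,0,0,-0.8,0,0,0,0,-0.8,0,0,0,0,-0.8,0,0,0,0,-0.8,0,0,0,0]
  newtons: 20

```text
time: 3.65
position: [0.4825, -0.1669, 0.0989]
tool_rot: [0.738, 0.675, 0.0, 0.0]
ft_force: [-0.1, 0.5, -0.3]
grip_width: 0.045
grip_force: 0.0
```

Request:
arm_command:
  deltas: [-0.8,0,0,0,0,-0.8,0,0,0,0,-0.8,0,0,0,0,-0.8,0,0,0,0,-0.8,0,0,0,0]

```text
time: 4.28
position: [0.4825, -0.1669, 0.0984]
tool_rot: [0.738, 0.675, 0.0, 0.0]
ft_force: [1.2, 0.6, -2.9]
grip_width: 0.0211
grip_force: 20.0
```

Request:
arm_command:
  deltas: [-0.8,0,0.0042,-0.0062,0,-0.8,0,0.0051,-0.0055,0,-0.8,0,0.0059,-0.0047,0,-0.8,0,0.0065,-0.0037,0,-0.8,0,0.0069,-0.0028,0,-0.8,0,0.0073,-0.0016,0,-0.8,0,0.0075,-0.0006,0,-0.8,0,0,0,0,-0.8,0,0,0,0]

```text
time: 5.4
position: [0.5232, -0.1706, 0.1211]
tool_rot: [0.738, 0.675, -0.002, -0.003]
ft_force: [1.4, -4.8, -25.6]
grip_width: 0.0212
grip_force: 20.0
```

Run:
```python
from h import *
np.set_printoptions(precision=4,suppress=True)
o=status.get_obs();print(o['position'],towinder(o['position'][None]),o['ft_force'],o['moment'])
c=grab('wrist','w2.png');P=cloud(c)
w=towinder(P.reshape(-1,3)).reshape(P.shape)
t=grab('top')
d=t['d'];Pt=cloud(t);wt=towinder(Pt.reshape(-1,3)).reshape(Pt.shape)
b=(wt[...,2]>.124)&(wt[...,2]<.136)&(abs(wt[...,1]-.018)<.022)&(abs(wt[...,0])<.025);print(b.sum(),np.percentile(wt[b],[5,50,95],axis=0))
```

```text
[ 0.5232 -0.1706  0.1211] [[-0.0021 -0.1308  0.1211]] [  1.4383  -4.8091 -25.6214] [-0.8874 -0.2964 -0.0115]
149 [[-0.0159  0.0032  0.1258]
 [-0.0008  0.018   0.1295]
 [ 0.0134  0.0331  0.1331]]
```

View pics/w2.png

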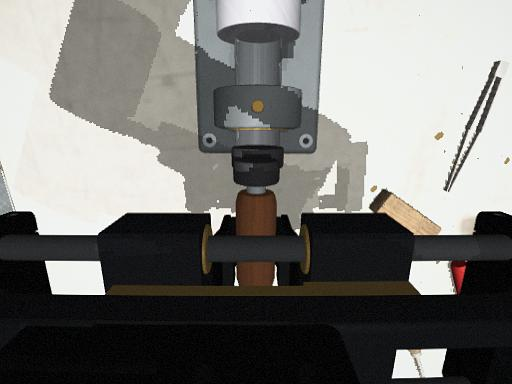

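The grip, centred at about (256.5,215), is now nearly in line with the shaft collar at (258,105). I'll check the lean numerically.

Run:
```python
from h import *
np.set_printoptions(precision=4,suppress=True)
c=load('wrist'); g=cv2.cvtColor(c['im'],cv2.COLOR_RGB2GRAY)
hsv=cv2.cvtColor(c['im'],cv2.COLOR_RGB2HSV)
m=(hsv[...,0]<16)&(hsv[...,1]>100)
for r in (198,205,212):
    u=np.nonzero(m[r,225:290])[0]+225;print('grip',r,u.min(),u.max(),towinder(onplane(c,[[(u.min()+u.max())/2,r]],.142)))
P=cloud(c);w=towinder(P.reshape(-1,3)).reshape(P.shape)
for r in (15,20,25,100,105,112,120):
    u=np.nonzero(w[r,:,2]>.06)[0];u=u[(u>190)&(u<330)];print(r,u.min(),u.max(),w[r,u.min()],w[r,u.max()])
for p in ((229,96,),(287,96)): print(w[p[1],p[0]])
print('bolts',towinder(onplane(c,[[209.5,140],[307,140]],.016)))
```

```text
grip 198 237 275 [[-0.0029 -0.1046  0.142 ]]
grip 205 236 275 [[-0.0031 -0.1084  0.142 ]]
grip 212 236 275 [[-0.0032 -0.1123  0.142 ]]
15 216 300 [-0.0266 -0.0032  0.0976] [ 0.0239 -0.0028  0.0955]
20 196 299 [-0.002  -0.0648  0.2821] [ 0.0232 -0.0062  0.0974]
25 216 299 [-0.0271 -0.0082  0.096 ] [ 0.0233 -0.0088  0.0971]
100 214 301 [-0.0295 -0.0522  0.099 ] [ 0.0251 -0.0527  0.1019]
105 214 301 [-0.0295 -0.0553  0.0999] [ 0.0256 -0.0556  0.0995]
112 214 301 [-0.0301 -0.0595  0.0967] [ 0.0267 -0.0597  0.0931]
120 214 300 [-0.0304 -0.0646  0.0959] [ 0.0253 -0.0648  0.099 ]
[-0.0185 -0.051   0.1131]
[ 0.0151 -0.0513  0.1139]
bolts [[-0.0476 -0.0829  0.016 ]
 [ 0.045  -0.0833  0.016 ]]
```

Request:
arm_command:
  deltas: [-0.8,0,0.001,0.0015,0,-0.8,0,0,0,0,1,0,0,0,0,1,0,0,0,0,1,0,0,0,0,1,0,0,-0.05,0,1,0,0,-0.05,0,1,0.05,0.001,0,0,1,0.05,0.001,0,0,1,0,0,0.04,0,1,0,0,0.02,0,1,0,0,0,0]

```text
time: 7.0
position: [0.5369, -0.0708, 0.1618]
tool_rot: [0.738, 0.675, -0.0, -0.001]
ft_force: [-0.3, -0.5, 0.1]
grip_width: 0.0868
grip_force: 0.0
```

Run:
```python
from h import *
np.set_printoptions(precision=4,suppress=True)
o,R,f=phi();print(o['time'],o['position'],towinder(o['position'][None]),np.degrees(f),o['ft_force'],o['moment'],o['q'])
c=grab('wrist');P=cloud(c);print('cam',-c['T'][:3,:3].T@c['T'][:3,3])
w=towinder(P.reshape(-1,3)).reshape(P.shape)
print(proj(c,[[*BOSS,.132]]))
u,v=proj(c,[[*BOSS,.132]])[0].astype(int)
a=c['im'][max(v-50,0):v+50,u-66:u+66,::-1];print(a.shape,max(v-50,0),u-66)
cv2.imwrite('pics/c3.png',np.hstack([cv2.resize(a,None,fx=6,fy=6,interpolation=cv2.INTER_CUBIC)]))
t=grab('top');Pt=cloud(t);hs=cv2.cvtColor(t['im'],cv2.COLOR_RGB2HSV)
wt=towinder(Pt.reshape(-1,3)).reshape(Pt.shape)
m=(hs[...,0]<16)&(hs[...,1]>100)&(wt[...,2]>.1)&(wt[...,2]<.17)&(wt[...,1]<-.1)&(wt[...,1]>-.17)&(abs(wt[...,0])<.03)
print('grip',m.sum(),np.percentile(wt[m],[5,50,95],axis=0) if m.any() else '')
```

```text
7.0 [ 0.5369 -0.0708  0.1618] [[ 0.003  -0.0302  0.1618]] 84.932097909827 [-0.2627 -0.4797  0.0899] [-0.0106 -0.1338 -0.0354] [-0.3377  0.4994  1.7023  0.0004  0.9418 -0.2495]
cam [ 0.5418 -0.0049  0.3227]
[[252.7683 147.0132]]
(100, 132, 3) 97 186
grip 0
```

View pics/c3.png

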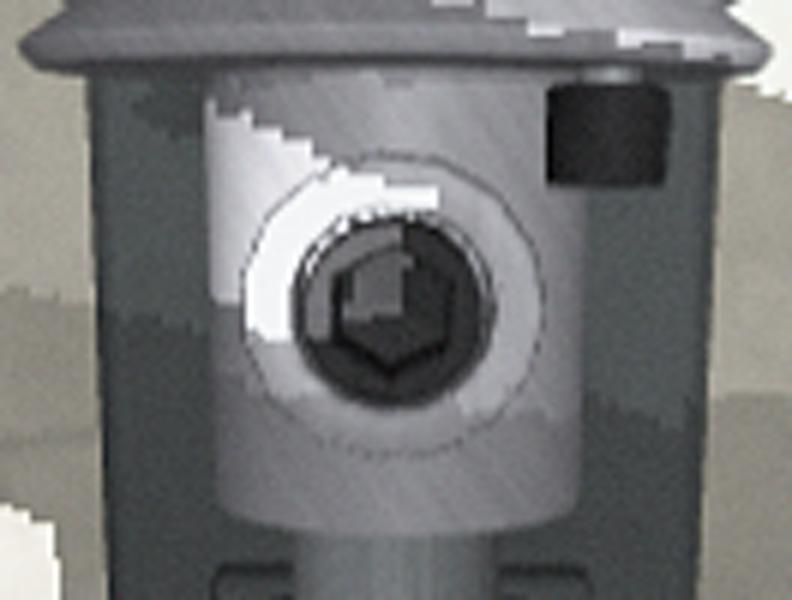

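The crop shows the screw centred at crop (394,309). Its hex has a vertex nearly straight down and is rotated about 6.5° clockwise, so the flats lie at about −11.5° world (mod 60). I'll compute the socket position and move toward the key.

Run:
```python
from h import *
np.set_printoptions(precision=4,suppress=True)
c=load('wrist'); ox,oy=186,97
s=onplane(c,[[ox+394/6,oy+309/6]],.132);print('socket',s)
V=np.array([[392,370],[445,345],[455,275],[400,240],[340,265],[335,325]])/6+[ox,oy]
W=onplane(c,V,.132)[:,:2];d=W-W.mean(0);print(W.mean(0),np.linalg.norm(d,axis=1),np.degrees(np.arctan2(d[:,1],d[:,0]))%60)
P=cloud(c);z=P[...,2];r=np.linalg.norm(P[...,:2]-s[0,:2],axis=2)
print('boss z',np.median(z[(r>.011)&(r<.016)]),'screw rim z',np.median(z[(r>.0074)&(r<.0088)]))
```

```text
socket [[ 0.5372 -0.0234  0.132 ]]
[ 0.5373 -0.0228] [0.0076 0.0075 0.0076 0.0072 0.0076 0.0072] [22.4759 15.6167 20.0141 19.7007 19.6144 14.4548]
boss z 0.1285648130146755 screw rim z 0.1315559946637178
```

Request:
arm_command:
  deltas: [1,0,0,-0.04,0,1,0.0545,-0.011,0,0,1,0.0545,-0.011,0,0,1,0.0545,-0.011,0,0,1,0.0545,-0.011,0,0,1,0.0545,-0.011,0,0,0,0,0,0,0,0,0,0,0,0]

```text
time: 8.1
position: [0.5075, 0.2047, 0.2033]
tool_rot: [0.738, 0.675, 0.001, 0.001]
ft_force: [-0.1, 0.1, -1.0]
grip_width: 0.0743
grip_force: 0.0
```

Run:
```python
from h import *
np.set_printoptions(precision=4,suppress=True)
o,R,f=phi();print(o['time'],o['position'],np.degrees(f),o['moment'],o['ft_force'])
c=grab('wrist','w4.png');P=cloud(c);im=c['im'].astype(int);z=P[...,2]
m=((im.max(2)<75)&(z>.095)&(z<.13)&(P[...,1]>.2)).astype(np.uint8)
N,L,S,C=cv2.connectedComponentsWithStats(m)
for i in range(1,N):
    if S[i,4]<150: continue
    v,u=np.nonzero(L==i)
    q=onplane(c,np.c_[u,v],.118); r=cv2.minAreaRect((q[:,:2]*1000).astype(np.float32)); print(C[i],S[i],np.median(z[L==i]),r)
t=grab('top');Pt=cloud(t);hs=cv2.cvtColor(t['im'],cv2.COLOR_RGB2HSV)
wt=towinder(Pt.reshape(-1,3)).reshape(Pt.shape)
m=(hs[...,0]<16)&(hs[...,1]>100)&(wt[...,2]>.1)&(wt[...,2]<.17)&(wt[...,1]<-.1)&(wt[...,1]>-.17)&(abs(wt[...,0])<.03)
print('grip',m.sum(),np.percentile(wt[m],[5,50,95],axis=0) if m.any() else '')
```

```text
8.1 [0.5075 0.2047 0.2033] 84.93856320934121 [-0.0732 -0.1224  0.0215] [-0.111   0.114  -1.0234]
[249.1409 113.4824] [ 233   62   33  105 2726] 0.11607991318604673 ((507.3434753417969, 274.4051513671875), (86.40691375732422, 23.620651245117188), 88.175537109375)
[176.2783 107.6858] [ 162   77   29   62 1477] 0.11396233287384933 ((446.05450439453125, 286.5943908691406), (50.553260803222656, 22.511789321899414), 86.14583587646484)
[321.4434 122.3834] [ 308   83   28   80 1998] 0.11494677316174905 ((569.206298828125, 262.3642272949219), (66.69107818603516, 23.21010971069336), 88.90973663330078)
grip 191 [[-0.0097 -0.1495  0.1468]
 [-0.0014 -0.1257  0.1505]
 [ 0.0079 -0.1019  0.1535]]
```

View pics/w4.png

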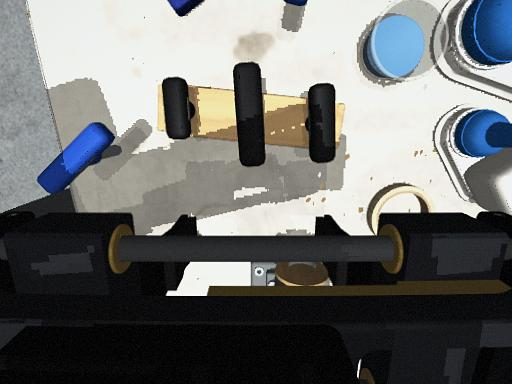

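The wrist view shows the three black T bars at (176,108), (249,113) and (321,122). The longest is the middle one, at world (0.5073,0.2744) with its bar at about 88.4°. The crank checks out as upright (x≈−1 mm). I'll descend onto the key.

Request:
arm_command:
  deltas: [0,0,0,0,-0.06,0,0.035,-0.001,0,0,0,0.0347,-0.0013,0,0,0,0,0,0.04,0,0,0,0,0.04,0,0,0,0,0.035,0,0,0,0,0,0,-0.8,0,0,0,0,-0.8,0,0,0,0,-0.8,0,0,0,0,-0.8,0,0,0,0,-0.8,0,0,0,0]
  newtons: 55

```text
time: 9.7
position: [0.5077, 0.2748, 0.0887]
tool_rot: [0.717, 0.697, 0.001, 0.001]
ft_force: [-0.0, -1.4, 6.0]
grip_width: 0.0236
grip_force: 54.9
```

Run:
```python
from h import *
o,R,f=phi();print(o)
print(np.degrees(f))
```

```text
{'time': 9.7, 'q': array([ 3.02824509e-01,  6.47270363e-01,  1.66711327e+00, -5.31489161e-04,
        8.24110341e-01,  3.31781739e-01]), 'joint_velocities': array([-1.34347576e-03, -3.00464121e-05, -4.00924899e-05,  7.31251358e-04,
       -9.77017475e-05,  2.28210443e-03]), 'joint_torque': array([ 5.60207628e-01, -3.96210515e+01, -1.04916331e+01,  2.81814896e-01,
       -8.92956206e-02,  4.71570325e-03]), 'position': array([0.50774039, 0.27480189, 0.0886691 ]), 'tool_rot': array([0.71714379, 0.69692348, 0.00129455, 0.00087335]), 'ft_force': array([-0.02118129, -1.44356446,  5.98112413]), 'moment': array([-0.21583012, -0.08407337,  0.0145571 ]), 'grip_force': 54.884635861963034, 'grip_width': 0.02358922907597203}
88.36157766878966
```

Request:
arm_command:
  deltas: [-0.8,0,0,-0.02,0,-0.8,0,0,-0.045,0,-0.8,0,0,-0.05,0,-0.8,0,0,-0.045,0,-0.8,0,0,0,-0.176,-0.8,0,0,0,-0.176,-0.8,-0.0486,-0.0111,0,0,-0.8,-0.0486,-0.0111,0,0,-0.8,-0.0486,-0.0111,0,0,-0.8,-0.0486,-0.0111,0,0,-0.8,-0.0486,-0.0111,0,0,-0.8,-0.0486,-0.0111,0,0]

```text
time: 11.2
position: [0.5355, -0.0244, 0.247]
tool_rot: [0.584, 0.812, 0.0, -0.0]
ft_force: [1.1, 0.5, -1.1]
grip_width: 0.0232
grip_force: 54.9
```

Request:
arm_command:
  deltas: [-0.8,0,0,0,0,-0.8,0,0,0,0]

```text
time: 11.45
position: [0.5353, -0.0227, 0.2468]
tool_rot: [0.584, 0.811, 0.0, -0.001]
ft_force: [-0.1, 0.6, -1.9]
grip_width: 0.0235
grip_force: 54.9
```

Run:
```python
from h import *
np.set_printoptions(precision=4,suppress=True)
o,R,f=phi();print(o['time'],o['position'],np.degrees(f),R[:,2],o['moment'],o['ft_force'],o['q'])
c=grab('wrist','w5.png'); tcp=o['position']
for h in (.0737,.05,.0137): print(h,proj(c,[tcp+R[:,2]*h]))
print('sock',proj(c,[[.5373,-.0231,.132]]))
u,v=proj(c,[[.5373,-.0231,.132]])[0].astype(int)
g=c['im'][max(v-90,0):v+60,u-100:u+100,::-1];print(max(v-90,0),u-100);cv2.imwrite('pics/c5.png',cv2.resize(g,None,fx=4,fy=4,interpolation=cv2.INTER_CUBIC))
```

```text
11.45 [ 0.5353 -0.0227  0.2468] 108.46693040190229 [-0.0014  0.0011 -1.    ] [-0.0152 -0.1532  0.0419] [-0.0742  0.6112 -1.9495] [-0.2514  0.3785  1.6266  0.0007  1.1381 -0.574 ]
0.0737 [[257.5476 198.0025]]
0.05 [[257.7433 206.1292]]
0.0137 [[258.1364 222.4627]]
sock [[259.1315 188.1776]]
98 159
```

View pics/c5.png

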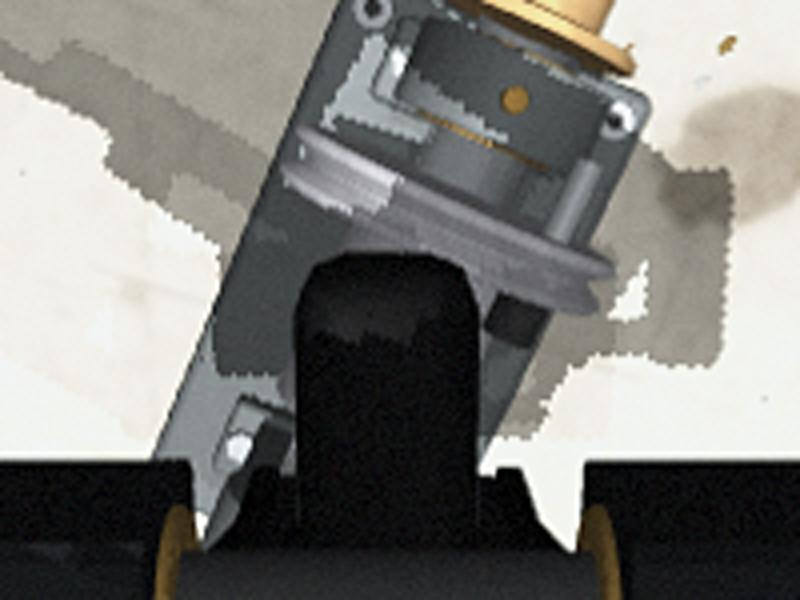

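The crop shows the bar squarely gripped but hiding the shank. The bar centre sits about 2.5 px left of the projected TCP, so there is roughly 1 mm of lateral camera bias, and the socket x is about 0.538, which agrees with the top camera. I'll correct and go down gently.

Request:
arm_command:
  deltas: [-0.8,-0.0009,0.0026,0.015,0,-0.8,0,0,0.015,0,-0.8,0,0,0.004,0,-0.8,0,0,0,0,-0.8,0,0,0,0]

```text
time: 12.12
position: [0.539, -0.0232, 0.2134]
tool_rot: [0.584, 0.812, 0.0, 0.0]
ft_force: [-0.4, 1.1, -1.4]
grip_width: 0.0236
grip_force: 54.9
```

```bash
cat > st.py <<'E'
from h import *
np.set_printoptions(precision=4,suppress=True)
o,R,f=phi();print(round(o['time'],2),o['position'],round(np.degrees(f),2),R[:,2],'M',o['moment'],'F',o['ft_force'],'q6',round(o['q'][5],3),o['joint_torque'][5])
E
python3 st.py
```

```text
12.12 [ 0.539  -0.0232  0.2134] 108.51 [ 0.0006 -0.0002 -1.    ] M [ 0.011  -0.1061 -0.0038] F [-0.4187  1.0737 -1.3681] q6 -0.573 -2.5327831565391534e-06
```

Request:
arm_command:
  deltas: [-0.8,0.0008,-0.0007,0.002,0,-0.8,0,0,0.002,0,-0.8,0,0,0.002,0,-0.8,0,0,0.002,0,-0.8,0,0,0.002,0,-0.8,0,0,0,0]

```text
time: 12.88
position: [0.5377, -0.0226, 0.2029]
tool_rot: [0.584, 0.812, -0.0, -0.0]
ft_force: [0.7, -0.6, -0.7]
grip_width: 0.0233
grip_force: 54.9
```

```bash
python3 st.py
```

```text
12.88 [ 0.5377 -0.0226  0.2029] 108.51 [-0.0004  0.0001 -1.    ] M [-0.0156 -0.135   0.0128] F [ 0.6638 -0.6411 -0.7385] q6 -0.573 6.356243829941377e-05
```

Request:
arm_command:
  deltas: [-0.8,0,0,0.0015,0,-0.8,0,0,0.0015,0,-0.8,0,0,0,0]

```text
time: 13.25
position: [0.5377, -0.0227, 0.2001]
tool_rot: [0.584, 0.812, -0.0, -0.0]
ft_force: [-1.3, -0.8, -1.5]
grip_width: 0.0233
grip_force: 54.9
```

Request:
arm_command:
  deltas: [-0.8,0,0,0.0015,0,-0.8,0,0,0,0]

```text
time: 13.5
position: [0.5377, -0.0228, 0.1985]
tool_rot: [0.584, 0.812, -0.0, -0.0]
ft_force: [-0.9, -1.9, -2.9]
grip_width: 0.0238
grip_force: 54.9
```

Request:
arm_command:
  deltas: [-0.8,0,0,0.0015,0,-0.8,0,0,0.0015,0,-0.8,0,0,0,0]

```text
time: 13.88
position: [0.5376, -0.0227, 0.1954]
tool_rot: [0.584, 0.812, -0.0, -0.0]
ft_force: [-1.9, -2.1, -1.4]
grip_width: 0.0236
grip_force: 54.9
```

```bash
python3 st.py
```

```text
13.88 [ 0.5376 -0.0227  0.1954] 108.51 [-0.0006 -0.0002 -1.    ] M [-0.4335  0.175   0.0137] F [-1.89   -2.1076 -1.352 ] q6 -0.573 0.012202945654280484
```

The key is in by about 11 mm with low forces. Now I'll turn it clockwise.

Request:
arm_command:
  deltas: [-0.8,0,0,0.0001,0.1,-0.8,0,0,0.0001,0.1,-0.8,0,0,0.0001,0.1,-0.8,0,0,0.0001,0.1,-0.8,0,0,0.0001,0.1,-0.8,0,0,0,0]

```text
time: 14.62
position: [0.5371, -0.0226, 0.1948]
tool_rot: [0.766, 0.643, -0.001, -0.001]
ft_force: [-2.6, -1.9, -2.1]
grip_width: 0.0234
grip_force: 54.9
```

```bash
python3 st.py
```

```text
14.62 [ 0.5371 -0.0226  0.1948] 79.96 [-0.0017 -0.     -1.    ] M [-0.5225  0.3239  0.1551] F [-2.5968 -1.9399 -2.0835] q6 -0.074 0.30872292816638947
```

```bash
cat > av.py <<'E'
from h import *
np.set_printoptions(precision=4,suppress=True)
M=[]
for i in range(8):
    imaging.camera('wrist'); o=status.get_obs(); M.append([*o['moment'],*o['ft_force'],o['joint_torque'][5],o['q'][5],*o['position']])
M=np.array(M);print(round(o['time'],2),M.mean(0),'Mz',M[:,2],'J6',M[:,6])
E
python3 av.py
```

```text
15.03 [-0.4683  0.4514  0.1271 -2.2598 -2.1812 -2.1546  0.1474 -0.0738  0.5372
 -0.0225  0.1948] Mz [0.1304 0.0844 0.1442 0.1819 0.1547 0.1486 0.1087 0.0644] J6 [0.1813 0.1462 0.1392 0.1394 0.1411 0.1428 0.1442 0.1454]
```

Request:
arm_command:
  deltas: [-0.8,0,0,0.0001,0.1,-0.8,0,0,0.0001,0.1,-0.8,0,0,0.0001,0.1,-0.8,0,0,0.0001,0.1,-0.8,0,0,0.0001,0.1,-0.8,0,0,0,0,-0.8,0,0,0,0]

```text
time: 15.9
position: [0.5371, -0.0222, 0.1941]
tool_rot: [0.901, 0.433, -0.001, -0.001]
ft_force: [-2.5, -0.3, -4.5]
grip_width: 0.0233
grip_force: 54.9
```

```bash
python3 av.py
```

```text
16.3 [-0.0652  0.6113  0.1542 -2.8264 -0.1614 -7.2011  0.1452  0.4267  0.5371
 -0.0222  0.1941] Mz [0.1423 0.1038 0.1173 0.1745 0.2175 0.1478 0.1608 0.1692] J6 [0.1412 0.1423 0.144  0.1455 0.1462 0.1468 0.1477 0.1478]
```

Request:
arm_command:
  deltas: [-0.8,0,0,0.0005,0.1,-0.8,0,0,0.0002,0.1,-0.8,0,0,0.0002,0.1,-0.8,0,0,0.0002,0.1,-0.8,0,0,0,0,-0.8,0,0,0,0]

```text
time: 17.05
position: [0.5373, -0.022, 0.1935]
tool_rot: [0.97, 0.245, -0.0, -0.001]
ft_force: [-3.2, 2.5, -6.1]
grip_width: 0.0234
grip_force: 54.8
```

```bash
python3 av.py
```

```text
17.45 [ 0.6853  0.9861  0.1359 -3.9265  2.4055 -5.2903  0.1524  0.8267  0.5374
 -0.0221  0.1935] Mz [0.1191 0.1359 0.1272 0.1388 0.1382 0.1256 0.151  0.1516] J6 [0.1477 0.149  0.1507 0.1524 0.1538 0.1527 0.156  0.1569]
```

Request:
arm_command:
  deltas: [-0.8,-0.0003,-0.0006,0.0004,0.1,-0.8,0,0,0.0002,0.1,-0.8,0,0,0.0002,0.1,-0.8,0,0,0,0,-0.8,0,0,0,0]

```text
time: 18.08
position: [0.5375, -0.0218, 0.193]
tool_rot: [0.995, 0.098, 0.0, -0.0]
ft_force: [-3.3, 3.2, -2.9]
grip_width: 0.0232
grip_force: 54.8
```

```bash
python3 av.py
```

```text
18.48 [ 0.9237  0.848   0.1462 -3.3645  3.5445 -4.1202  0.1492  1.1259  0.5375
 -0.0219  0.193 ] Mz [0.1063 0.1038 0.1601 0.1304 0.1525 0.1786 0.191  0.147 ] J6 [0.149  0.1492 0.1492 0.1492 0.1492 0.1492 0.1492 0.1492]
```

Request:
arm_command:
  deltas: [-0.8,-0.0005,-0.0007,0.0004,0.1,-0.8,0,0,0.0002,0.1,-0.8,0,0,0.0002,0.1,-0.8,0,0,0,0,-0.8,0,0,0,0]

```text
time: 19.1
position: [0.5375, -0.0216, 0.1925]
tool_rot: [0.999, -0.052, 0.001, -0.0]
ft_force: [-1.3, 4.0, -1.7]
grip_width: 0.0232
grip_force: 54.8
```

```bash
python3 av.py
```

```text
19.5 [ 1.0233  0.4631  0.1741 -1.7303  3.8953 -0.617   0.1518  1.4277  0.5374
 -0.0216  0.1924] Mz [0.1606 0.1756 0.195  0.2034 0.1781 0.1586 0.1712 0.1499] J6 [0.1442 0.1466 0.1492 0.1516 0.1536 0.1552 0.1564 0.1575]
```

Request:
arm_command:
  deltas: [-0.8,-0.0001,-0.0006,0.0003,0.1,-0.8,0,0,0.0002,0.1,-0.8,0,0,0,0,-0.8,0,0,0,0]

```text
time: 20.0
position: [0.5375, -0.0214, 0.1921]
tool_rot: [0.988, -0.152, 0.001, 0.0]
ft_force: [-1.8, 3.4, 3.7]
grip_width: 0.0235
grip_force: 54.9
```

```bash
python3 av.py
```

```text
20.4 [ 0.8008  0.2277  0.1911 -0.7938  2.9802  4.4318  0.1793  1.6291  0.5374
 -0.0213  0.192 ] Mz [0.1967 0.2044 0.1537 0.2086 0.1593 0.2031 0.1983 0.2047] J6 [0.1744 0.1757 0.1776 0.1793 0.1807 0.1818 0.1815 0.1838]
```

Request:
arm_command:
  deltas: [-0.8,0,-0.0004,0,0.1,-0.8,0,0,0,0.1,-0.8,0,0,0,0,-0.8,0,0,0,0]

```text
time: 20.9
position: [0.5374, -0.021, 0.1918]
tool_rot: [0.968, -0.25, 0.001, 0.0]
ft_force: [0.9, 1.8, 4.8]
grip_width: 0.0236
grip_force: 54.9
```

```bash
python3 av.py
```

```text
21.3 [ 0.4808 -0.1226  0.2263  0.6732  1.8688  4.8192  0.2223  1.8298  0.5374
 -0.0209  0.1918] Mz [0.2539 0.2685 0.2349 0.2214 0.207  0.2107 0.218  0.1963] J6 [0.2175 0.2188 0.2207 0.2224 0.2237 0.2249 0.2237 0.2266]
```

Request:
arm_command:
  deltas: [-0.8,0,0,0,0.1,-0.8,0,0,0,0.1,-0.8,0,0,0,0,-0.8,0,0,0,0]

```text
time: 21.8
position: [0.5373, -0.0208, 0.1915]
tool_rot: [0.939, -0.345, 0.001, -0.0]
ft_force: [2.2, 1.6, 2.4]
grip_width: 0.0236
grip_force: 54.9
```

```bash
python3 av.py
```

```text
22.2 [ 0.4439 -0.6381  0.256   2.4868  1.4409  2.7672  0.2706  2.0298  0.5372
 -0.0208  0.1915] Mz [0.2562 0.255  0.2416 0.2865 0.2335 0.2478 0.2478 0.2798] J6 [0.2654 0.2668 0.2686 0.2704 0.2718 0.273  0.2739 0.2747]
```

Request:
arm_command:
  deltas: [-0.8,0,0,0,0.06,-0.8,0,0,0,0.06,-0.8,0,0,0,0,-0.8,0,0,0,0]

```text
time: 22.7
position: [0.5372, -0.0207, 0.1914]
tool_rot: [0.916, -0.401, 0.0, -0.0]
ft_force: [3.9, 2.4, 0.3]
grip_width: 0.0237
grip_force: 54.9
```

```bash
python3 av.py
```

```text
23.1 [ 0.4824 -1.1426  0.3075  4.6431  1.4129 -0.7153  0.3152  2.15    0.5371
 -0.0207  0.1914] Mz [0.3171 0.2626 0.3194 0.2834 0.2764 0.3399 0.3519 0.3095] J6 [0.3122 0.3131 0.3143 0.3151 0.316  0.3153 0.3174 0.3179]
```

Torque is about 0.31 N·m by both measures. I'll back off within the play and withdraw.

Request:
arm_command:
  deltas: [-0.8,0.0003,-0.0008,0,-0.06,-0.8,0,0,0,-0.06,-0.8,0,0,-0.003,0,-0.8,0,0,-0.004,0]

```text
time: 23.6
position: [0.536, -0.0205, 0.198]
tool_rot: [0.938, -0.346, -0.002, 0.001]
ft_force: [0.8, -0.6, -2.0]
grip_width: 0.0231
grip_force: 54.9
```

```bash
python3 st.py
```

```text
23.6 [ 0.536  -0.0205  0.198 ] -40.52 [-0.0039 -0.     -1.    ] M [ 0.0557 -0.1736  0.009 ] F [ 0.7511 -0.6226 -1.9936] q6 2.033 0.0038267321360763162
```

Request:
arm_command:
  deltas: [-0.8,0,0,-0.02,0,-0.8,0,0,-0.03,0,-0.8,0,0,0,-0.173,-0.8,0,0,0,-0.173,-0.8,0,0,0,-0.173,-0.8,0,0,0,-0.173,-0.8,0,0,0,-0.173,-0.8,0,0,0,-0.173,-0.8,0,0,0,-0.173,-0.8,0,0,0,-0.173,-0.8,0,0,0,-0.173,-0.8,0,0,0,-0.173]

```text
time: 25.1
position: [0.5345, -0.0201, 0.2478]
tool_rot: [0.871, 0.492, -0.003, -0.002]
ft_force: [-0.3, -0.0, -1.2]
grip_width: 0.0235
grip_force: 54.9
```

Request:
arm_command:
  deltas: [-0.8,0,0,0,-0.173,-0.8,0,0,0,-0.173,-0.8,0,0,0,-0.173,-0.8,0,0,0,0]

```text
time: 25.6
position: [0.5352, -0.0202, 0.2479]
tool_rot: [0.718, 0.696, -0.002, -0.002]
ft_force: [-0.5, -0.3, -1.6]
grip_width: 0.0235
grip_force: 54.9
```

```bash
python3 st.py
python3 - <<'E'
from h import *
print(totool(np.array([.5077,.2748,.249])-status.get_obs()['position']))
E
```

```text
25.6 [ 0.5352 -0.0202  0.2479] 88.25 [-0.0053  0.0003 -1.    ] M [-0.0527 -0.118  -0.0183] F [-0.4988 -0.3235 -1.6056] q6 -0.215 -0.2919782046228647
[ 0.29397681 -0.03650724 -0.00085287]
```

Request:
arm_command:
  deltas: [-0.8,0.049,-0.0061,0,0,-0.8,0.049,-0.0061,0,0,-0.8,0.049,-0.0061,0,0,-0.8,0.049,-0.0061,0,0,-0.8,0.049,-0.0061,0,0,-0.8,0.049,-0.0061,0,0,-0.8,0,0,0,0,-0.8,0,0,0,0]

```text
time: 26.6
position: [0.5082, 0.274, 0.2481]
tool_rot: [0.717, 0.697, -0.001, -0.0]
ft_force: [-0.2, 0.0, -1.1]
grip_width: 0.0232
grip_force: 54.9
```

```bash
python3 st.py
python3 - <<'E'
from h import *
np.set_printoptions(precision=4,suppress=True)
print(totool(np.array([.5077,.2748,.249])-status.get_obs()['position']))
c=grab('scene'); o,R,f=phi(); tcp=o['position']
tip=tcp+R[:,2]*.0737
print('tip',proj(c,[tip]),'hole',proj(c,[[.5077,.2748,.075]]))
u,v=proj(c,[tip])[0].astype(int)
cv2.imwrite('pics/c6.png',cv2.resize(c['im'][v-60:v+60,u-80:u+80,::-1],None,fx=5,fy=5,interpolation=cv2.INTER_CUBIC));print(u-80,v-60)
E
```

```text
26.6 [0.5082 0.274  0.2481] 88.33 [-0.0022 -0.0017 -1.    ] M [ 0.0219 -0.1257  0.0018] F [-0.2105  0.038  -1.1252] q6 0.331 0.013733355444855988
[ 0.0008 -0.0005 -0.0009]
tip [[222.3674 205.8651]] hole [[224.4252 239.2296]]
142 145
```

View pics/c6.png

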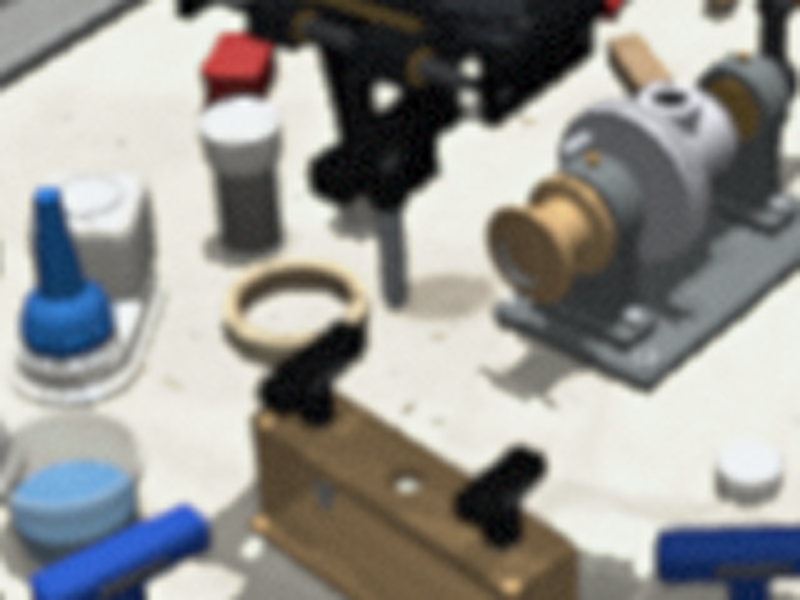

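The scene crop shows the key tip at crop (398,303), matching the projection within 1 px, and the empty hole at (407,485), directly in line below it. I'll lower it.

Request:
arm_command:
  deltas: [-0.8,0.0008,-0.0005,0.045,0,-0.8,0,0,0.045,0,-0.8,0,0,0.006,0,-0.8,0,0,0.006,0,-0.8,0,0,0.006,0,-0.8,0,0,0,0]

```text
time: 27.4
position: [0.5092, 0.2755, 0.1413]
tool_rot: [0.717, 0.697, 0.001, 0.0]
ft_force: [0.1, -0.5, -1.3]
grip_width: 0.0237
grip_force: 54.9
```

```bash
python3 st.py
```

```text
27.4 [0.5092 0.2755 0.1413] 88.38 [ 0.0014  0.0004 -1.    ] M [-0.0733 -0.1069  0.069 ] F [ 0.0686 -0.5353 -1.338 ] q6 0.331 0.0005905001671635546
```

Request:
arm_command:
  deltas: [-0.8,-0.0006,-0.0013,0.01,0,-0.8,0,0,0.015,0,-0.8,0,0,0.015,0,-0.8,0,0,0.008,0,-0.8,0,0,0.003,0,-0.8,0,0,0,0]

```text
time: 28.15
position: [0.5075, 0.2749, 0.0894]
tool_rot: [0.717, 0.697, 0.0, 0.0]
ft_force: [0.4, -0.4, -1.5]
grip_width: 0.0233
grip_force: 54.9
```

```bash
python3 st.py
```

```text
28.15 [0.5075 0.2749 0.0894] 88.4 [ 0.0003  0.0001 -1.    ] M [-0.0328 -0.1371 -0.0211] F [ 0.3653 -0.4318 -1.4904] q6 0.331 -0.001151793658209499
```

Request:
arm_command:
  deltas: [-0.8,0,0,0.0008,0,-0.8,0,0,0,0,0,0,0,0,0,0,0,0,0,0,0,0,0,0,0,0,0,0,0,0,0,0,0,-0.03,0,0,0,0,-0.05,0,0,0,0,-0.05,0,0,-0.05,0,-0.03,0,0,-0.05,0,0,0,0,0,0,0,0]

```text
time: 29.65
position: [0.5045, 0.1723, 0.2493]
tool_rot: [0.718, 0.696, -0.0, 0.0]
ft_force: [0.9, 0.5, -0.1]
grip_width: 0.0438
grip_force: 0.0
```

```bash
python3 st.py
python3 - <<'E'
from h import *
np.set_printoptions(precision=4,suppress=True)
c=grab('wrist','w7.png');grab('scene','s7.png');t=grab('top')
P=cloud(c);im=c['im'].astype(int);z=P[...,2]
m=((im.max(2)<75)&(z>.095)&(z<.13)&(P[...,1]>.2)).astype(np.uint8)
N,L,S,C=cv2.connectedComponentsWithStats(m)
for i in range(1,N):
    if S[i,4]<150: continue
    v,u=np.nonzero(L==i); q=onplane(c,np.c_[u,v],.118); r=cv2.minAreaRect((q[:,:2]*1000).astype(np.float32)); print(C[i],np.median(z[L==i]),r)
Pt=cloud(t);hs=cv2.cvtColor(t['im'],cv2.COLOR_RGB2HSV);wt=towinder(Pt.reshape(-1,3)).reshape(Pt.shape)
m=(hs[...,0]<16)&(hs[...,1]>100)&(wt[...,2]>.1)&(wt[...,2]<.17)&(wt[...,1]<-.1)&(wt[...,1]>-.17)&(abs(wt[...,0])<.03)
print('grip',m.sum(),np.percentile(wt[m],[5,50,95],axis=0) if m.any() else '')
E
```

```text
29.65 [0.5045 0.1723 0.2493] 88.15 [ 0.0005 -0.0005 -1.    ] M [ 0.0031 -0.0472 -0.0382] F [ 0.8925  0.5235 -0.1115] q6 0.152 -0.1259102812036872
[506.6963  10.2804] 0.10007016369941502 ((750.8560180664062, 334.3188781738281), (11.076872825622559, 21.79006004333496), 8.868097305297852)
[255.5707  81.5283] 0.11605432972298244 ((506.406982421875, 273.7261962890625), (86.78719329833984, 23.202590942382812), 88.60381317138672)
[192.7712  72.8655] 0.11382294810251714 ((445.12506103515625, 285.73748779296875), (51.210304260253906, 21.7163028717041), 87.18673706054688)
[318.3026  93.3888] 0.11484235979654572 ((569.2089233398438, 261.4188537597656), (66.23310852050781, 22.8057861328125), 88.24855041503906)
grip 192 [[-0.0095 -0.1504  0.146 ]
 [-0.0013 -0.1253  0.1506]
 [ 0.0081 -0.102   0.1532]]
```

View pics/s7.png

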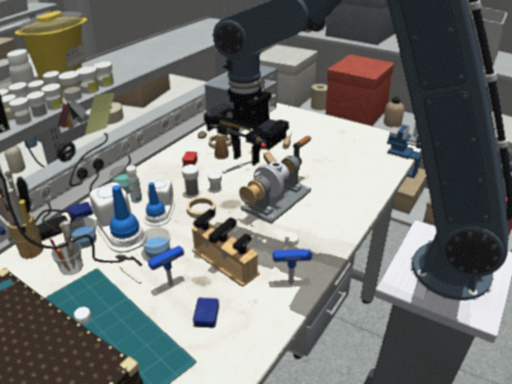

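The final scene view shows all three keys hanging in the stand at about (220,235), the crank up at about (300,145), and the bystanders where they were. The key's height and place match the start, so I'm handing in.

```bash
python3 -c "
from rig import order; print(order.hand_in())"
```

```text
the job is handed in; nothing more can be done
None
```

The job is handed in: the crank is straight up, the setscrew is tightened clockwise to about 0.31 N·m by both torque readings, and the large key hangs upright in its own hole again, with the other keys and bystanders left as they were.

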